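# Show a clamped valve body to the inspection camera

## Task

Swing the red toggle-clamp handle back until the clamp is fully open, lift the brass valve body out of the fixture and hold it up to the inspection camera, the right way up, with its white-ringed port looking squarely into the lens, centred on the line of sight and 120 mm in front of the lens. Finish while still holding it there, steady, with nothing else touching it. Leave the clamp open, and do not disturb the camera or knock the ball valve, the wrench or the bin of plugs.

Things in the scene. Friction and masses are not known exactly. Their poses are not given: they have to be found in the camera images.
- clamp_handle (a joint): Handle of the toggle clamp, rad. 0: shut, handle upright; 1.25: fully open (stop), top swung 72 degrees towards the fixture's +x and down, about handle_pivot. Friction about 0.15 N m, no spring: it stays where left. The linked clamp arm rises with it, 1.325 times as far (95 degrees when open); then it stands upright 88 mm behind the seat's centre, reaching 200 mm above the bench.
- handle_grip (a point): Centre of the red handle grip, a round bar 20 mm thick and 82 mm long, 89 mm from handle_pivot along the handle; the handle ends 130 mm from the pivot. Local z runs along the handle to its free end. With the clamp shut the grip's centre is 172 mm above the bench and its free end 213 mm.
- handle_pivot (a point): Hinge axis of the handle, fixed on the fixture 83 mm above the bench, 135 mm from the seat's centre along the fixture's +x. The axis is the fixture's y.
- clamp_pad (a point): Lower end of the black rubber-tipped spindle (14 mm thick) at the end of the clamp arm; shut, it sits just above the valve body's top, 10 mm behind its centre. It moves up and back as the clamp opens.
- fixture: Steel plate 255x110x15 mm fixed to the bench, with seat, two saddles and riser with clamp. Origin on the bench under the seat's centre; +x from seat to clamp. Seat 35 mm above the bench. Saddles, 56 mm wide, 48 mm above the bench, stand 27 to 42 mm either side of the centre along x and locate the body's ends (1 to 2 mm play); between them its flat sides are free. Riser begins at x 62 mm.
- valve_center (a point): Centre of the brass valve body, half-way up (55 mm above the bench when seated). Block 50 (x) x 36 (y, flat sides to grip) x 40 mm (z, top with four screw holes), port neck 29 mm thick to -x, neck with blue cap to +x; 98 mm long over all; 0.27 to 0.53 kg. Seated, its x is the fixture's x: port away from the clamp, blue cap towards it.
- valve_port (a point): Centre of the end face of the port: a dark bore with a white ring, 48 mm from valve_center along the body's -x. The port looks along -x.
- valve_cap (a point): Centre of the blue cap's end face, 50 mm from valve_center along the body's +x.
- lens (a point): Centre of the lens front of the inspection camera: dark blue glass in a black and white ring light of 70 mm diameter, on an aluminium and black head about 90 mm long, tilted down by 20 to 37 degrees on a column stand. The camera looks along this frame's -x; z is up in its picture, y level.
- focus (a point): Unmarked point in the air 120 mm in front of the lens on its line of sight, where the centre of the port's face belongs; same axes as lens. The port looks into the lens when the valve body's x axis is opposite to this frame's: port (-x of the body) towards this frame's +x.
- cam_stand: Stand of the inspection camera: grey foot 160 x 130 x 18 mm, aluminium column 25 mm thick and 440 mm high at the origin, carriage and head in front (-x) of it. Fixed.
- ball_valve: Bystander: steel ball valve 66 mm long with blue lever, lying on the yellow mat; 47 mm high. Origin under its centre.
- wrench: Bystander: steel open-ended wrench 150 mm long on the yellow mat. Origin under its middle.
- plug_bin: Bystander: blue open bin 120 x 100 x 55 mm with brass plugs. Origin under its centre.

How it is judged:
By the outcome, as a careful person would: the job done as asked, in the order asked, and still so for the second after the job is handed in, while the arm keeps its last pose, push and grip.
It also fails if it takes over 58 s, if anything falls off the work surface, if the arm or the gripper's body presses on something with over 40 N, if the wrist force passes 120 N, or if a joint passes its speed limit or range.

## Robot

A 6-joint arm with a two-finger parallel gripper is mounted at the origin on the work surface. World frame = base frame: x ahead of the robot, y to its left, z up, the work surface at z = 0. Lengths are in m, angles in rad, forces in N, time in s.
With the tool pointing down it reaches from about 0.35 to 0.975 m from the base axis. Payload 17.4 kg.
Tool frame: the origin (TCP) lies midway between the tips of the shut fingers; the grasp point (between the pads) lies 19 mm behind it; z points along the fingers, y is the direction in which the jaws open and shut (so a half turn about z gives the same grasp; the last joint's range is limited). The gripper opens to 85 mm and grips with 20 to 120 N. Pads are 22 mm wide; open, the fingers measure 114 mm over their backs; the gripper's body (76 mm by 85 mm) begins 54 mm behind the grasp point. The pads swing forward as they close: fully open they stand 13 mm farther back than shut.
Start: joints at [-1.234, 0.116, 1.442, -0, 1.584, -0.038], TCP at [0.247, -0.628, 0.231] pointing down, gripper open.
Joint ranges: [-2.83, 2.83], [-0.83, 2.19], [0.07, 2.5], [-1.14, 4.28], [0.01, 3], [-2.97, 2.97]. Speed limits (rad/s): [1.89, 1.89, 2.22, 3.14, 3.14, 3.14].

## Interface

Orientations are given as a unit quaternion [w, x, y, z].
In Python, from rig import env gives the robot as it stands. Calls block until the motion is done:
- env.move_to(position, orientation): joint-space move of the TCP to a pose.
- env.move_l(position, frame=None, feed=0.15, guard=None): straight line of the TCP; frame=None keeps the orientation; feed is the mean speed in m/s. With guard (N) it stops when the force on the tool has changed by that much, and returns True; else False.
- env.goto_joints(angles): joint-space move.
- env.grip(opening): finger opening in m; the grip force is fixed at half the most; returns when the fingers have stopped.
- env.sleep(seconds).
- env.solve_ik(position, orientation): joint angles nearest the present ones, or None.
- env.capture(name): name is "scene" or "top" or "wrist"; returns the picture (420x560x3 uint8, blue, green, red); there is no depth.
- env.calibration(name): a dict with "fx", "fy", "cx", "cy" (pixels), "R" (3x3) and "t" (3): a world point X has camera coordinates R X + t. Camera axes: x right, y down, z forward; pixel columns grow to the right and rows downward; lengths in m; the calibration is good to about 2 mm. The wrist camera is an equidistant fisheye: a pixel r from the principal point sees the ray r / f radians off the axis. A picture is of the moment at which its call begins: read the wrist's pose just before it. calibration takes no time and is no camera call; for the wrist camera it gives the pose at the moment of the call.
A pose or a line that the arm cannot do raises env.Unreachable and nothing moves.
- env.close_job(): hands the job in, once; it reports no verdict.
Trained networks look in the newest picture that a camera, given by its name, has taken for a name from the list of things; names that differ only in an ending like _2 or _b are one class to them, and where a whole thing is asked for, a point or a joint stands for the part that bears it (a point fixed in the world has none). Each returns a list of dicts, best first, with "conf" (0 to 1); they miss things now and then, are a little off and sometimes report something else, mostly with a low value. They report only what shows in the picture. A call takes as long as a camera call.
- env.boxes_of(thing, camera): "box" ([left, top, right, bottom] as shares, 0 to 1, of the picture: columns of its width, rows of its height, round what is visible of it).
- env.cut_out(thing, camera): "mask" (420x560 bool, what is visible of it) and "box" ([left, top, right, bottom] as shares, 0 to 1, of the picture: columns of its width, rows of its height, round what is visible of it).
- env.pinpoint(thing, camera): "location" ([column, row] as shares, 0 to 1, of the picture: columns of its width, rows of its height: a listed point, or the origin of a listed thing).
Readings, each from a call of its own:
- env.current_t(): time.
- env.current_joints(): joint angles.
- env.current_dq(): joint speeds.
- env.current_joint_torque(): joint torques, N m.
- env.current_ee_pos(): TCP position.
- env.current_eef_rot(): TCP orientation.
- env.current_force(): force on the tool from outside, world axes, zero at the start.
- env.current_moment(): the same for the moment, N m.
- env.current_gripper_width(): finger opening in m.
Only numpy, scipy, OpenCV 4.12 (cv2) and the standard library are available. Lean on these libraries where they do the work, as an engineer would, in place of code of your own. Each camera call takes 0.05 s, during which the arm holds its last target. There are 200 camera calls.

## Working session

There is one attempt and no reset: what is moved stays moved. The work goes in short steps, each a Python script; the robot and the scene stay as the last script left them, time stands still between calls to the robot, and variables do not carry over. Pictures are saved under pics/ and viewed, about 8 in all and at most 12, crops included, and the job is handed in when it is done.

```bash
ls; mkdir -p pics
python3 - <<'E'
from rig import env
import cv2,numpy as np
a=env.capture("scene");b=env.capture("top")
cv2.imwrite("pics/a.png",a);cv2.imwrite("pics/b.png",b)
np.set_printoptions(precision=4,suppress=True)
for c in("scene","top"):
    k=env.calibration(c);print(c,k['fx'],k['cx'],k['cy'],-np.array(k['R']).T@k['t'],np.array(k['R']).tolist())
    for n in "handle_grip handle_pivot clamp_pad fixture valve_center valve_port valve_cap lens focus cam_stand ball_valve wrench plug_bin".split():
        r=env.pinpoint(n,c)
        print(n,[(np.round(np.array(q['location'])*[560,420],1).tolist(),round(q['conf'],2)) for q in r[:2]])
print(env.current_t(),env.current_eef_rot())
E
```

```text
pics
scene 460.62843826697264 281.34883441646946 210.7378995378327 [1.225 0.166 0.892] [[-0.3498403824417561, 0.9368064649697905, -0.0023138720385670756], [0.6666967468927363, 0.24723408989830964, -0.7031292573025228], [-0.6581239659028141, -0.2475256592415412, -0.7110582912261076]]
handle_grip [([446.7, 240.8], 0.73), ([306.5, 359.7], 0.51)]
handle_pivot [([433.5, 264.8], 0.67), ([211.8, 174.9], 0.62)]
clamp_pad [([392.3, 237.4], 0.62), ([370.9, 231.7], 0.57)]
fixture [([380.9, 258.7], 0.98)]
valve_center [([386.6, 243.5], 0.75), ([184.7, 180.7], 0.42)]
valve_port [([372.3, 231.3], 0.85)]
valve_cap [([402.3, 255.7], 0.93), ([153.8, 285.0], 0.17)]
lens [([185.8, 180.0], 0.81)]
focus []
cam_stand [([152.2, 285.1], 0.6), ([435.3, 265.5], 0.6)]
ball_valve [([256.2, 179.0], 0.69), ([404.4, 254.7], 0.68)]
wrench [([214.3, 175.9], 0.49)]
plug_bin [([306.0, 361.7], 0.92), ([152.4, 286.4], 0.38)]
top 523.4477008812102 279.82436015686903 211.56477745247327 [ 0.3873 -0.0538  1.5215] [[0.013196465991680596, -0.9996669002162583, 0.022179763239225363], [-0.9930780901871306, -0.01569213976176969, -0.11640302203971373], [0.11671229616287829, -0.02049012839673671, -0.9929543768787537]]
handle_grip [([145.9, 221.5], 0.45)]
handle_pivot [([154.2, 224.4], 0.7)]
clamp_pad [([366.5, 152.3], 0.53), ([194.7, 245.4], 0.47)]
fixture [([201.6, 246.1], 0.67), ([235.8, 137.2], 0.25)]
valve_center [([198.6, 245.5], 0.64)]
valve_port [([211.7, 255.2], 0.87)]
valve_cap [([182.4, 239.5], 0.68)]
lens [([354.5, 170.8], 0.63)]
focus []
cam_stand [([367.5, 153.0], 0.88)]
ball_valve [([342.4, 305.7], 0.53)]
wrench [([379.3, 292.6], 0.68)]
plug_bin [([233.0, 138.2], 0.75)]
1.4 [-0.      0.9825  0.1863 -0.    ]
```

View pics/a.png

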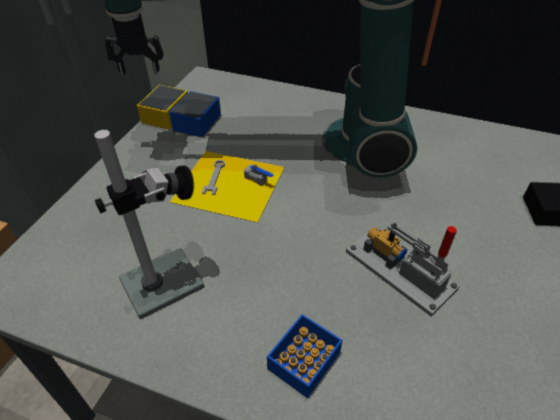

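View pics/b.png

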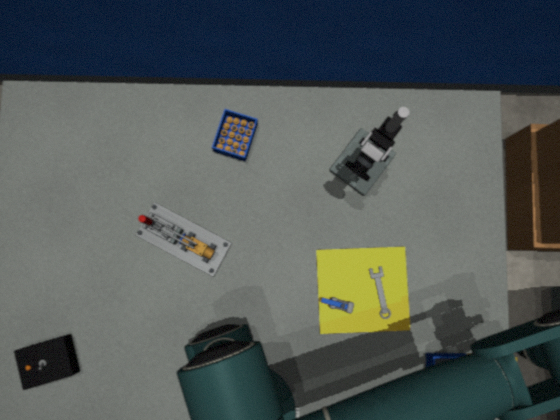

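```bash
cat > h.py <<'E'
from rig import env
import numpy as np,cv2
from scipy.optimize import least_squares
from scipy.spatial.transform import Rotation as Rn
np.set_printoptions(precision=4,suppress=True)
K={c:env.calibration(c) for c in("scene","top")}
def proj(c,X):
    k=K[c];p=np.array(k['R'])@np.asarray(X)+k['t'];return np.array([k['fx']*p[0]/p[2]+k['cx'],k['fy']*p[1]/p[2]+k['cy']])
def tri(obs,x0=(.5,0,.1)):
    f=lambda X:np.concatenate([proj(c,X)-u for c,u in obs]);s=least_squares(f,x0);return s.x,np.sqrt(2*s.cost)
def quat(R): return Rn.from_matrix(R).as_quat(scalar_first=True)
E
python3 - <<'E'
from h import *
P={'grip':((446.7,240.8),(145.9,221.5)),'pivot':((433.5,264.8),(154.2,224.4)),'pad':((392.3,237.4),(194.7,245.4)),'fix':((380.9,258.7),(201.6,246.1)),'vc':((386.6,243.5),(198.6,245.5)),'port':((372.3,231.3),(211.7,255.2)),'cap':((402.3,255.7),(182.4,239.5)),'lens':((185.8,180),(354.5,170.8)),'stand':((152.2,285.1),(367.5,153)),'bin':((306,361.7),(233,138.2)),'bv':((256.2,179),(342.4,305.7)),'wr':((214.3,175.9),(379.3,292.6))}
for n,(s,t) in P.items(): print(n,*tri([('scene',s),('top',t)]))
E
```

```text
grip [0.5153 0.2659 0.1652] 0.6198545405794287
pivot [0.5157 0.2596 0.0821] 0.696582218059748
pad [0.4593 0.1545 0.0725] 2.2774951247921993
fix [ 0.4621  0.1428 -0.0096] 0.7086416501426414
vc [0.4606 0.1459 0.0482] 1.7181686986957385
port [0.4342 0.1064 0.0493] 0.782141449303416
cap [0.4777 0.1902 0.0404] 0.364457987920566
lens [ 0.6372 -0.2608  0.273 ] 0.5334362828030494
stand [ 0.7417 -0.3389  0.011 ] 1.421821510851081
bin [ 0.7862  0.0556 -0.009 ] 0.7883501092055619
bv [ 0.295  -0.2666 -0.0083] 1.7108957118422494
wr [ 0.3359 -0.3763  0.0034] 0.8084548935353241
```

The scene view shows the upright red handle at (447,240), the valve at (386,243) and the inspection lens at about (185,182). The top view shows the port pointing down-right at (211,255) and the lens at about (353,171). The triangulated heights agree with the data given. Next I need the lens axis, so I'll look with the wrist camera.

Run:
```python
from h import *
k=env.calibration("wrist");R=np.array(k['R']);c=-R.T@k['t']
T=Rn.from_quat(env.current_eef_rot(),scalar_first=True).as_matrix();p=np.array(env.current_ee_pos())
print(k['fx'],k['cx'],k['cy'],'cam in tool',T.T@(c-p),'\n',R@T)
h=np.deg2rad(-37)
for el in(-45,-20,10):
  for pos in([.42,-.10,.30],[.46,-.13,.25],[.45,-.2,.35]):
    e=np.deg2rad(el);z=np.array([np.cos(h)*np.cos(e),np.sin(h)*np.cos(e),np.sin(e)])
    y0=np.array([-np.sin(h),np.cos(h),0])
    for s in(1,-1):
      y=s*y0;M=np.c_[np.cross(y,z),y,z];q=env.solve_ik(pos,quat(M));print(el,pos,s,None if q is None else np.array(q))
a=cv2.imread("pics/a.png")[110:220,80:220];b=cv2.imread("pics/b.png")[90:220,310:430]
cv2.imwrite("pics/c.png",np.hstack([cv2.resize(a,(440,500),interpolation=2)[:,:],cv2.resize(b,(360,500),interpolation=2)]))
```

```text
325.19226210127806 277.9852158685685 209.66981488069064 cam in tool [ 0.0778  0.0002 -0.1427] 
 [[ 0.0005  1.      0.0001]
 [-0.9512  0.0005 -0.3085]
 [-0.3085  0.0001  0.9512]]
-45 [0.42, -0.1, 0.3] 1 None
-45 [0.42, -0.1, 0.3] -1 None
-45 [0.46, -0.13, 0.25] 1 [-0.1088 -0.8015  2.2458 -0.4352  1.0314 -0.938 ]
-45 [0.46, -0.13, 0.25] -1 [-0.1088 -0.8015  2.2458 -0.4352  1.0314  2.2036]
-45 [0.45, -0.2, 0.35] 1 [-0.3478 -0.7809  2.0757 -0.2356  1.0955 -1.2475]
-45 [0.45, -0.2, 0.35] -1 [-0.3478 -0.7809  2.0757 -0.2356  1.0955  1.894 ]
-20 [0.42, -0.1, 0.3] 1 None
-20 [0.42, -0.1, 0.3] -1 None
-20 [0.46, -0.13, 0.25] 1 None
-20 [0.46, -0.13, 0.25] -1 None
-20 [0.45, -0.2, 0.35] 1 None
-20 [0.45, -0.2, 0.35] -1 None
10 [0.42, -0.1, 0.3] 1 None
10 [0.42, -0.1, 0.3] -1 None
10 [0.46, -0.13, 0.25] 1 None
10 [0.46, -0.13, 0.25] -1 None
10 [0.45, -0.2, 0.35] 1 None
10 [0.45, -0.2, 0.35] -1 None
```

View pics/c.png

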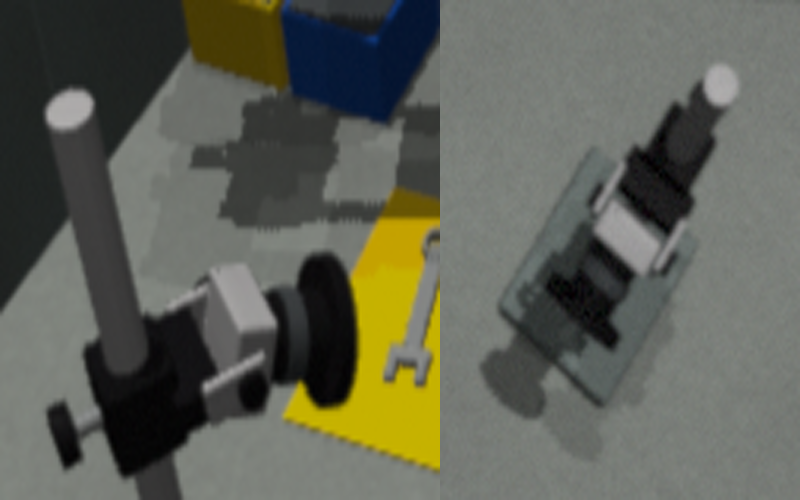

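```bash
cat >> h.py <<'E'
def snap(f):
    k=env.calibration("wrist");im=env.capture("wrist");cv2.imwrite(f"pics/{f}.png",im)
    np.savez(f"{f}.npz",R=k['R'],t=k['t']);return im
def wproj(k,X):
    p=np.array(k['R'])@np.asarray(X)+k['t'];r=np.hypot(p[0],p[1]);th=np.arctan2(r,p[2]);return np.array([277.985,209.67])+325.19*th*p[:2]/r
E
python3 - <<'E'
from h import *
q=np.array([-0.3478,-0.7809,2.0757,-0.2356,1.0955,-1.2475])
a=q.copy();a[0]=-1.234;env.goto_joints(a.tolist())
env.goto_joints(q.tolist());snap("w1")
for n in("lens","cam_stand"):
    print(n,[(np.round(np.array(r['location'])*[560,420],1).tolist(),round(r['conf'],2)) for r in env.pinpoint(n,"wrist")[:2]])
print(env.current_t(),env.current_ee_pos())
E
```

```text
lens [([331.8, 246.0], 0.58)]
cam_stand [([315.6, 132.8], 0.8)]
4.4 [ 0.4497 -0.2007  0.3499]
```

View pics/w1.png

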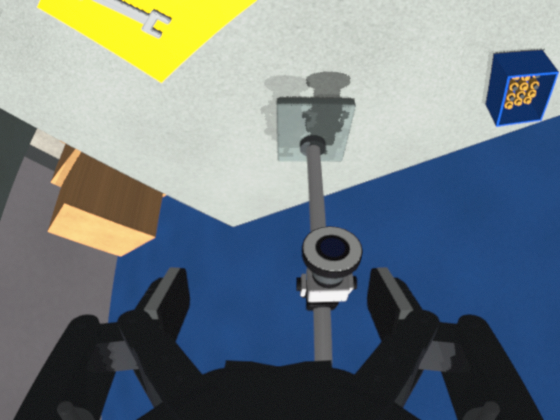

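The wrist view shows the ring light nearly face-on at about (332,250), with the stand foot at (315,130). A second, oblique view will fix the tilt.

Run:
```python
from h import *
L=np.array([.637,-.261,.273])
best=[]
for hd in(-60,-75,-90):
  for el in(-40,-50,-60,-70):
    for x in(.45,.5,.55,.6,.65):
      for y in(-.1,-.05,0,.05):
        for zz in(.28,.34,.4):
          h,e=np.deg2rad([hd,el]);z=np.array([np.cos(h)*np.cos(e),np.sin(h)*np.cos(e),np.sin(e)]);yy=np.array([-np.sin(h),np.cos(h),0])
          M=np.c_[np.cross(yy,z),yy,z];p=np.array([x,y,zz]);c=p+M@[.0778,0,-.1427];f=M@[-.3085,0,.9512]
          d=L-c;n=np.linalg.norm(d);ang=np.degrees(np.arccos(d@f/n))
          if ang>25 or n>.42: continue
          # off axis angle
          ax=np.array([-.8*.88,.6*.88,-.47]);off=np.degrees(np.arccos(-d@ax/n))
          if off<35 or off>60: continue
          q=env.solve_ik(p,quat(M))
          if q is None: continue
          best.append((n+ang/100,off,ang,n,hd,el,p.tolist(),np.round(q,3).tolist()))
best.sort(key=lambda b:b[0])
for b in best[:4]:print(b)
h=best[0]
env.goto_joints(h[-1]);snap("w2")
im=lambda f:cv2.imread(f"pics/{f}.png")
L1=wproj(np.load("w1.npz"),L);L2=wproj(np.load("w2.npz"),L);print(L1,L2)
print([(np.round(np.array(r['location'])*[560,420],1).tolist(),round(r['conf'],2)) for n in("lens","cam_stand") for r in env.pinpoint(n,"wrist")[:1]],env.current_t())
cr=[]
for f,u in(("w1",(332,250)),("w2",L2.round().astype(int))):
    u=np.clip(u,[50,50],[509,369]);print(f,u-50);cr.append(cv2.resize(im(f)[u[1]-50:u[1]+50,u[0]-50:u[0]+50],(400,400),interpolation=cv2.INTER_CUBIC))
cv2.imwrite("pics/d.png",np.hstack(cr))
```

```text
(np.float64(0.39079997122435917), np.float64(58.997178721163074), np.float64(5.152760079406257), np.float64(0.3392723704302966), -75, -40, [0.6, -0.1, 0.34], [0.162, -0.149, 1.695, -0.869, 1.51, -0.083])
(np.float64(0.4078080791655568), np.float64(57.93369558375137), np.float64(3.033540716284069), np.float64(0.3774726720027161), -60, -40, [0.55, -0.1, 0.4], [0.15, -0.396, 1.797, -0.809, 1.403, -0.374])
(np.float64(0.4158442257137934), np.float64(50.09679656384844), np.float64(5.94872221323336), np.float64(0.35635700358145983), -60, -40, [0.55, -0.1, 0.34], [0.15, -0.395, 1.892, -0.823, 1.337, -0.303])
(np.float64(0.4311251092514677), np.float64(54.845756638945275), np.float64(9.52320561851352), np.float64(0.3358930530663325), -60, -40, [0.6, -0.1, 0.34], [0.135, -0.278, 1.804, -0.825, 1.307, -0.292])
[336.2238 251.755 ] [273.5735 239.0796]
[([268.6, 235.0], 0.65), ([319.9, 99.5], 0.59)] 5.625
w1 [282 200]
w2 [224 189]
```

View pics/d.png

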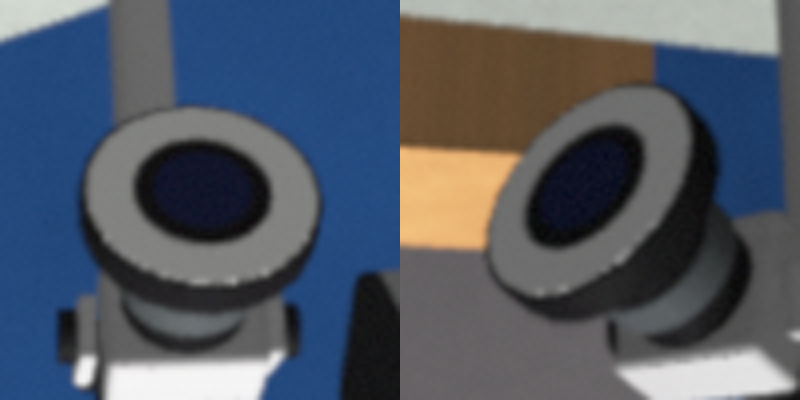

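The ring light and lens show clearly in both crops: the left ring is centred near crop (202,195), the right near (590,188). I'll fit a 3D circle to the edges from both views.

```bash
cat > fit.py <<'E'
from h import *
def edges(f,u0):
    g=cv2.imread(f"pics/{f}.png").astype(float);gray=g.mean(2);sat=g.max(2)-g.min(2)
    ins,outs=[],[]
    for a in np.linspace(0,2*np.pi,72,endpoint=False):
        r=np.arange(3,40,.2);x=(u0[0]+r*np.cos(a)).astype(np.float32);y=(u0[1]+r*np.sin(a)).astype(np.float32)
        v=cv2.remap(gray.astype(np.float32),x[None],y[None],cv2.INTER_LINEAR)[0];s=cv2.remap(sat.astype(np.float32),x[None],y[None],cv2.INTER_LINEAR)[0]
        i=np.argmax(v>70)
        ins.append((x[i],y[i]))
        m=np.median(v[i+10:i+20]);bad=(abs(v[i+8:]-m)>30)|(s[i+8:]>35)
        if bad.any(): j=i+8+np.argmax(bad);outs.append((x[j],y[j]))
    return np.array(ins),np.array(outs)
V=[]
for f,u in(("w1",(332.5,247.5)),("w2",(271,236))):
    k=np.load(f+".npz");i,o=edges(f,u);V.append((k,i,o))
def ax(h,t): return np.array([np.cos(h)*np.cos(t),np.sin(h)*np.cos(t),np.sin(t)]) # lens +x?? look dir = -x
def res(p,full=False):
    C=p[:3];h,t=p[3:5];n=np.array([np.cos(h)*np.cos(t),np.sin(h)*np.cos(t),-np.sin(t)]) # look direction
    e1=np.array([-np.sin(h),np.cos(h),0]);e2=np.cross(n,e1);th=np.linspace(0,2*np.pi,181)
    out=[]
    for k,i,o in V:
        for P,r in((i,p[5]),(o,p[6])):
            c=np.array([wproj(k,C+r*(np.cos(a)*e1+np.sin(a)*e2)) for a in th])
            ce=c.mean(0);ra=np.hypot(*(c-ce).T);an=np.arctan2(*(c-ce).T[::-1]);s=np.argsort(an)
            d=P-ce;out.append(np.hypot(*d.T)-np.interp(np.arctan2(d[:,1],d[:,0]),an[s],ra[s],period=2*np.pi))
    return out if full else np.concatenate(out)
s=least_squares(res,[.637,-.261,.273,np.deg2rad(143),.5,.02,.034],loss='soft_l1',f_scale=.5,x_scale=[.01]*3+[.1]*2+[.01]*2)
p=s.x;print(p[:3],np.degrees(p[3:5]),p[5:],[np.sqrt((r**2).mean()) for r in res(p,True)])
print("reproj scene/top",proj("scene",p[:3]),proj("top",p[:3]))
k1,k2=np.load("w1.npz"),np.load("w2.npz")
f=lambda X:np.r_[proj("scene",X)-(152.2,285.1),proj("top",X)-(367.5,153),wproj(k1,X)-(315.6,132.8),wproj(k2,X)-(319.9,99.5)]
st=least_squares(f,[.74,-.34,0]);print("stand",st.x,st.fun,"heading",np.degrees(np.arctan2(*(p[:2]-st.x[:2])[::-1])))
np.save("lens.npy",p)
E
python3 fit.py
```

```text
[ 0.6334 -0.2638  0.2679] [143.0463  19.8205] [0.0196 0.0329] [np.float64(0.22696775147409942), np.float64(0.24020543415456402), np.float64(0.24052639262079084), np.float64(0.4117680458391778)]
reproj scene/top [186.1    180.4052] [355.7762 172.5924]
stand [ 0.7384 -0.3374 -0.0035] [ 1.6716  2.6297 -2.3904  2.6718 -2.6664  2.1104  0.8463  0.8081] heading 144.98020143158243
```

```bash
cat >> h.py <<'E'
def Rtool(yaw): # tool down, tool x = -fixture x
    x=-np.array([np.cos(yaw),np.sin(yaw),0]);z=np.array([0,0,-1.]);return np.c_[x,np.cross(z,x),z]
class Fx:
    def __init__(s,o,yaw): s.o=np.array([*o,0.]);s.R=Rn.from_euler('z',yaw).as_matrix();s.yaw=yaw
    def __call__(s,x,y,z): return s.o+s.R@np.array([x,y,z])
E
python3 - <<'E'
from h import *
F=Fx((.460,.144),np.deg2rad(64))
q=env.solve_ik(F(.05,0,.34),quat(Rtool(F.yaw)));print(q)
# inspect pose preview
p=np.load("lens.npy");h,t=p[3],p[4]
look=np.array([np.cos(h)*np.cos(t),np.sin(h)*np.cos(t),-np.sin(t)]);bx=look;by=np.array([-np.sin(h),np.cos(h),0]);bz=np.cross(bx,by)
c=p[:3]+look*(.12+.048);M=np.c_[-bx,by,-bz];print(c,np.linalg.det(M),env.solve_ik(c-bz*.019,quat(M)))
env.goto_joints(list(q));snap("w3")
for n in "handle_grip handle_pivot clamp_pad fixture valve_center valve_port valve_cap".split():
    print(n,[(np.round(np.array(r['location'])*[560,420],1).tolist(),round(r['conf'],2)) for r in env.pinpoint(n,"wrist")[:2]])
k=np.load("w3.npz")
for n,X in dict(grip=F(.135,0,.172),pivot=F(.135,0,.083),fix=F(0,0,0),vc=F(0,0,.055),port=F(-.048,0,.055),cap=F(.05,0,.055)).items():print(n,wproj(k,X))
print(env.current_t())
E
```

```text
[ 0.3244 -0.2349  1.6032 -0.      1.7733 -2.3634]
[ 0.5071 -0.1688  0.2109] 1.0 [-0.3131 -0.379   1.9783 -0.1181  1.2161  1.9254]
handle_grip [([274.3, 267.6], 0.59)]
handle_pivot [([277.0, 235.1], 0.74)]
clamp_pad [([278.1, 137.4], 0.89)]
fixture [([278.1, 127.6], 0.98)]
valve_center [([279.6, 131.1], 0.81)]
valve_port [([278.7, 96.3], 0.59)]
valve_cap [([273.1, 169.3], 0.68)]
grip [277.4868 266.8202]
pivot [277.5796 235.3424]
fix [277.5618 128.1936]
vc [277.509  130.8012]
port [277.4801  94.346 ]
cap [277.5421 168.1605]
7.9917
```

View pics/w3.png

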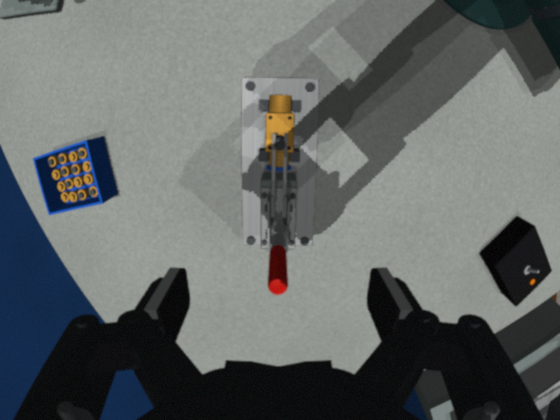

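The close view agrees with the model to within 1–3 px: valve at about (280,131), handle top at (277,287), pad at (278,137). I'll refine the yaw slightly, then push the handle.

```bash
cat > push.py <<'E'
from h import *
k=np.load("w3.npz")
O=[((.135,0,.172),(274.3,267.6)),((.135,0,.083),(277,235.1)),((0,0,0),(278.1,127.6)),((0,0,.055),(279.6,131.1)),((-.048,0,.055),(278.7,96.3)),((-.112,0,.015),(281.5,78)),((.141,0,.015),(278,244))]
s=least_squares(lambda p:np.concatenate([wproj(k,Fx(p[:2],p[2])(*X))-u for X,u in O]),[.46,.144,np.deg2rad(64)],loss='soft_l1',x_scale=[.01,.01,.1])
print(s.x,np.degrees(s.x[2]),s.fun.reshape(-1,2).tolist());np.save("fx.npy",s.x)
F=Fx(s.x[:2],s.x[2]);Q=quat(Rtool(F.yaw))
env.grip(0.0)
env.move_to(F(.098,0,.26),Q);g=env.move_l(F(.098,0,.178),guard=10)
print("down",g,env.current_t())
if not g:
    f0=np.array(env.current_force())
    def pt(th,s=.095,d=0): return F(.135+s*np.sin(th)-(.010-d)*np.cos(th)-.011,0,.083+s*np.cos(th)+(.010-d)*np.sin(th))
    for th in np.arange(0,1.251,.125):
        g=env.move_l(pt(th),feed=.1,guard=25)
        if g: print("stop",th,np.array(env.current_force())-f0);break
    print(np.array(env.current_force())-f0,env.current_ee_pos(),pt(1.25))
    g=env.move_l(pt(1.25,d=.012),feed=.03,guard=12);print("end",g,np.array(env.current_force())-f0,env.current_ee_pos(),pt(1.25,d=.012))
print(env.current_t())
E
python3 push.py
```

```text
[0.459  0.146  1.0918] 62.555369825220126 [[1.7249489066096544, 0.31739919905220404], [-0.6056118931590504, 1.1777505530844223], [0.7026980706132804, 1.5255673058310038], [-0.6922624698833033, 0.7518472557096914], [1.1359506870184646, -0.887538115498117], [-0.6927913807618893, -25.477477636063043], [-1.4928548667926407, -21.181585532086274]]
down False 9.925
[0.4812 1.524  0.5832] [0.5565 0.3339 0.1223] [0.5562 0.3333 0.1224]
end True [0.4084 1.3147 8.7901] [0.5572 0.3347 0.1221] [0.558  0.3367 0.1111]
13.1167
```

Run:
```python
from h import *
k=np.load("w3.npz")
O=[((.135,0,.172),(274.3,267.6)),((.135,0,.083),(277,235.1)),((0,0,0),(278.1,127.6)),((0,0,.055),(279.6,131.1)),((-.048,0,.055),(278.7,96.3))]
C=[(-.08,281.5),(.17,278)]
s=least_squares(lambda p:np.concatenate([wproj(k,Fx(p[:2],p[2])(*X))-u for X,u in O]+[[wproj(k,Fx(p[:2],p[2])(x,0,.015))[0]-u] for x,u in C]),[.46,.144,np.deg2rad(64)],x_scale=[.01,.01,.1])
print(s.x,np.degrees(s.x[2]),s.fun);np.save("fx.npy",s.x)
F=Fx(s.x[:2],s.x[2]);Q=quat(Rtool(F.yaw))
p=np.array(env.current_ee_pos());env.move_l(p+[0,0,.16],feed=.25)
env.grip(.085)
env.move_to(F(-.01,0,.34),Q);snap("w4")
for n in "handle_grip handle_pivot clamp_pad fixture valve_center valve_port valve_cap".split():
    print(n,[(np.round(np.array(r['location'])*[560,420],1).tolist(),round(r['conf'],2)) for r in env.pinpoint(n,"wrist")[:2]])
k=np.load("w4.npz")
for n,X in dict(grip=F(.135+.089*np.sin(1.25),0,.083+.089*np.cos(1.25)),pivot=F(.135,0,.083),fix=F(0,0,0),vc=F(0,0,.055),port=F(-.048,0,.055),cap=F(.05,0,.055),armtop=F(.088,0,.2)).items():print(n,wproj(k,X))
print(env.current_t())
```

```text
[0.4586 0.1454 1.0923] 62.582767026848664 [ 1.7971 -0.2737 -0.5468  0.6739  0.713   1.0372 -0.6806  0.2012  1.13
 -1.4407 -1.2725 -1.859 ]
handle_grip [([274.2, 333.4], 0.7)]
handle_pivot [([278.9, 274.9], 0.95)]
clamp_pad [([276.4, 260.3], 0.65)]
fixture [([273.5, 169.8], 0.63), ([279.0, 139.7], 0.46)]
valve_center [([274.2, 177.4], 0.91)]
valve_port [([278.7, 139.4], 0.98)]
valve_cap [([274.9, 209.3], 0.69)]
grip [277.3884 333.4338]
pivot [277.3907 274.2775]
fix [277.4525 167.3973]
vc [277.4111 174.866 ]
port [277.4194 139.2114]
cap [277.4075 210.3392]
armtop [277.2597 290.2257]
16.0083
```

View pics/w4.png

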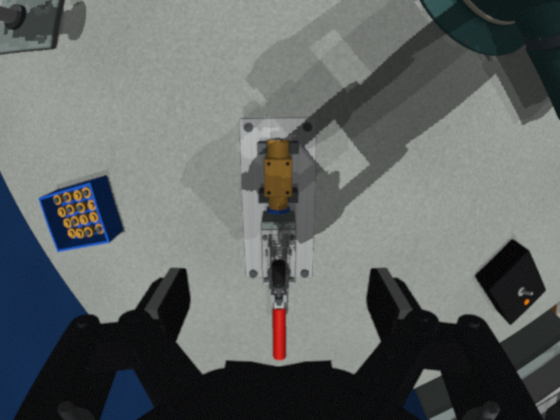

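The clamp is open: the handle lies back at (279,335), which matches the fully open prediction. The valve is free at (278,175), with no visible yaw error. Grasping now.

Run:
```python
from h import *
s=np.load("fx.npy");F=Fx(s[:2],s[2])
env.grip(.065)
env.move_l(F(-.003,0,.11),feed=.25)
g=env.move_l(F(-.003,0,.041),feed=.1,guard=12);print("down",g,env.current_ee_pos())
if not g:
    f0=np.array(env.current_force());env.grip(0.0);print("w",env.current_gripper_width(),np.array(env.current_force())-f0)
    env.move_l(F(-.003,0,.075),feed=.06);print("w",env.current_gripper_width(),np.array(env.current_force())-f0)
    env.move_l(F(-.003,0,.32),feed=.2);snap("w5")
    print("w",env.current_gripper_width(),np.array(env.current_force())-f0)
print(env.current_joints(),env.current_t())
```

```text
down False [0.4576 0.1428 0.0416]
w 0.03520096873495678 [-1.3877 -1.3244  5.2765]
w 0.03528676001276757 [-1.1479 -0.395  -3.7287]
w 0.03522090740267936 [-0.6962 -0.1116 -3.7001]
[ 0.2493 -0.3233  1.7076  0.      1.7589 -2.4138] 20.775
```

View pics/w5.png

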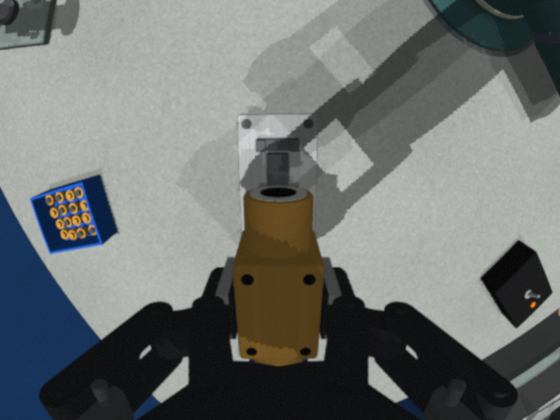

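```bash
cat > insp.py <<'E'
from h import *
s=np.load("fx.npy");F=Fx(s[:2],s[2]);k=np.load("w5.npz")
for n,X in dict(port=(-.048,0,.055),tf=(-.025,.018,.075),tb=(.025,.018,.075),tf2=(-.025,-.018,.075)).items():
    print(n,wproj(k,F(X[0],X[1],X[2]+.2784)))
p=np.load("lens.npy");h,t=p[3]+np.deg2rad(.5),p[4]+np.deg2rad(.3)
look=np.array([np.cos(h)*np.cos(t),np.sin(h)*np.cos(t),-np.sin(t)]);bx=look;by=np.array([-np.sin(h),np.cos(h),0]);bz=np.cross(bx,by)
M=np.c_[-bx,by,-bz]
def tcp(d=.12,up=0,dx=-.003): # tcp in body frame: (dx,0,.0416-.055)
    c=p[:3]+look*(d+.048);return c+bx*dx+bz*(.0416-.055)+np.array([0,0,up])
E
python3 - <<'E'
from insp import *
print(tcp(),env.solve_ik(tcp(),quat(M)),env.solve_ik(tcp(.2,.06),quat(M)))
q=env.solve_ik(tcp(.2,.06),quat(M));d=np.array(q)-env.current_joints();print(d)
E
```

```text
port [275.9242 195.0085]
tf [323.4241 267.9781]
tb [315.6915 362.7163]
tf2 [228.2356 267.9304]
[ 0.5125 -0.1745  0.1986] [-0.3177 -0.3833  1.9734 -0.115   1.2188  1.9109] [-0.2552 -0.5686  2.044  -0.1318  1.3404  1.9609]
[-0.5045 -0.2454  0.3363 -0.1318 -0.4185  4.3746]
```

Run:
```python
from insp import *
env.move_to(tcp(.2,.06),quat(M));print(env.current_t(),env.current_joints())
env.move_l(tcp(.15,.0),feed=.12);env.move_l(tcp(),feed=.06)
env.sleep(.3);snap("w6");w6=cv2.imread("pics/w6.png")
a=env.capture("scene");b=env.capture("top");cv2.imwrite("pics/s6.png",a);cv2.imwrite("pics/t6.png",b)
k=np.load("w6.npz")
c=p[:3]+look*.168
for n,X in dict(valve_center=c,valve_port=p[:3]+look*.12,valve_cap=c+look*.05,lens=p[:3]).items():
    print(n,proj("scene",X),proj("top",X),wproj(k,X))
    for cam in("scene","top","wrist"):
        print("   ",cam,[(np.round(np.array(r['location'])*[560,420],1).tolist(),round(r['conf'],2)) for r in env.pinpoint(n,cam)[:2]])
x=cv2.resize(w6[170:370,200:360],(480,600),interpolation=2)
y=cv2.resize(a[130:250,130:230],(320,384),interpolation=2)
z=np.zeros((600,320,3),np.uint8);z[:384]=y;z[384:]=cv2.resize(b[140:248,260:420],(320,216),interpolation=2)
cv2.imwrite("pics/e.png",np.hstack([x,z]));print(env.current_t(),env.current_ee_pos(),env.current_gripper_width())
```

```text
port [275.9242 195.0085]
tf [323.4241 267.9781]
tb [315.6915 362.7163]
tf2 [228.2356 267.9304]
24.4083 [-0.2551 -0.5686  2.0439 -0.1317  1.3404  1.9606]
valve_center [253.9347 174.1626] [315.0608 225.9067] [275.5476 290.3137]
    scene [([253.4, 172.4], 0.63)]
    top [([314.9, 226.7], 0.63), ([233.9, 136.8], 0.63)]
    wrist [([281.0, 291.6], 0.87)]
valve_port [235.9404 175.8186] [326.4353 211.0125] [275.2908 189.9885]
    scene [([236.1, 176.5], 0.74)]
    top [([325.2, 211.0], 0.75)]
    wrist [([281.0, 196.4], 0.89)]
valve_cap [271.6436 172.533 ] [303.4236 241.1449] [275.8535 365.5397]
    scene [([272.3, 173.7], 0.79)]
    top []
    wrist [([273.4, 366.5], 0.77), ([28.1, 175.3], 0.25)]
lens [186.1    180.4052] [355.7762 172.5924] [275.4909 -83.7588]
    scene [([184.7, 180.0], 0.57), ([238.0, 174.5], 0.43)]
    top [([353.1, 172.6], 0.68)]
    wrist []
26.7917 [ 0.5125 -0.1745  0.1985] 0.03539282992497004
```

View pics/e.png

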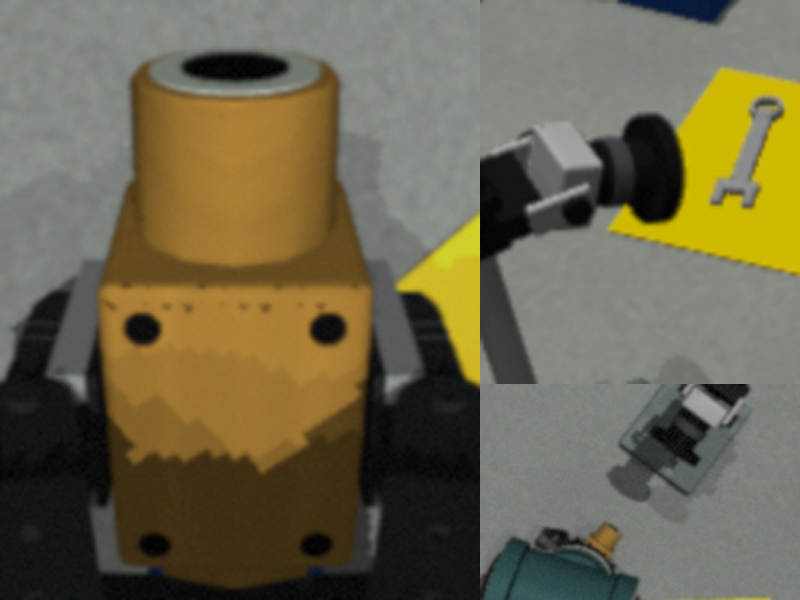

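The three views show the body upright with the port towards the lens. Scene and top agree with the prediction to about 1 px. In the wrist crop the screw holes are at (142,329), (328,329), (155,544) and (316,544), and the port centre is at (236,73). A quick fit of the body's pose in the hand:

Run:
```python
from insp import *
k=np.load("w6.npz");B0=np.c_[bx,by,bz];c0=p[:3]+look*.168
w=cv2.imread("pics/w6.png").astype(float).mean(2)
def dark(u,r=6):
    x0,y0=int(u[0])-r,int(u[1])-r;g=w[y0:y0+2*r+1,x0:x0+2*r+1];m=np.clip(np.median(g)-15-g,0,None);yy,xx=np.mgrid[y0:y0+2*r+1,x0:x0+2*r+1];return np.array([(m*xx).sum(),(m*yy).sum()])/m.sum()
H=[dark(u) for u in((247.3,279.7),(309.3,279.7),(251.7,351.3),(305.3,351.3))];print(H)
def model(q,full=False):
    x,y,z,pit,yaw,a,b=q;B=B0@Rn.from_euler('zy',[yaw,pit]).as_matrix();c=c0+B0@[x,y,z];P=lambda X:wproj(k,c+B@np.array(X))
    pr=[P((-a,-b,.02))-H[0],P((-a,b,.02))-H[1],P((a,-b,.02))-H[2],P((a,b,.02))-H[3],P((-.048,0,0))-(278.8,194.2),
        P((-.0245,-.0175,.02))-(233.5,266),P((-.0245,.0175,.02))-(323.8,266.5)]
    return np.concatenate(pr+[np.array([x,y,z])/.002,[pit/.03,yaw/.03]])
s=least_squares(model,[0,0,0,0,0,.018,.012],x_scale=[.01]*3+[.1]*2+[.01]*2)
print(s.x[:3]*1e3,"mm pit,yaw deg",np.degrees(s.x[3:5]),s.x[5:],s.fun[:14].round(1))
B=B0@Rn.from_euler('zy',s.x[[4,3]]).as_matrix();print("port offset mm (body axes)",1e3*(B0.T@(c0+B0@s.x[:3]+B@[-.048,0,0]-(p[:3]+look*.12))))
X,e=tri([('scene',(236.1,176.5)),('top',(325.2,211))]);print("net port offs",1e3*B0.T@(X-p[:3]-look*.12),e)
```

```text
port [275.9242 195.0085]
tf [323.4241 267.9781]
tb [315.6915 362.7163]
tf2 [228.2356 267.9304]
[array([246.9039, 279.2538]), array([308.8262, 279.2309]), array([251.0561, 351.1831]), array([304.9477, 351.2278])]
[ 1.9246  1.1805 -0.4084] mm pit,yaw deg [-0.6671 -0.22  ] [0.0189 0.0121] [ 0.5 -0.2  0.4  0.1 -0.1 -0.1 -0.1 -0.  -0.2 -0.3 -0.6  0.3  0.1  0.1]
port offset mm (body axes) [ 1.9282  1.3648 -0.9672]
net port offs [ 0.8692 -1.7377 -0.8491] 0.7175467072431718
```

Run:
```python
from insp import *
env.move_l(tcp()-bx*.0014+bz*.0009,feed=.02);env.sleep(.5)
a=env.capture("scene");b=env.capture("top");cv2.imwrite("pics/s7.png",a)
f=lambda n,c:[(np.round(np.array(r['location'])*[560,420],1).tolist(),round(r['conf'],2)) for r in env.pinpoint(n,c)[:1]]
for n in("valve_port","valve_center","lens","handle_grip","ball_valve","wrench","plug_bin"):print(n,f(n,"scene"),f(n,"top"))
print(env.current_ee_pos(),tcp()-bx*.0014+bz*.0009,np.abs(env.current_dq()).max(),env.current_gripper_width(),env.current_force(),env.current_t())
cv2.imwrite("pics/g.png",cv2.resize(a[110:320,120:480],(800,467),interpolation=2))
```

```text
port [275.9242 195.0085]
tf [323.4241 267.9781]
tb [315.6915 362.7163]
tf2 [228.2356 267.9304]
valve_port [([239.0, 177.8], 0.97)] []
valve_center [([251.7, 171.8], 0.67)] [([315.8, 225.4], 0.58)]
lens [([179.1, 179.2], 0.69)] [([352.9, 169.4], 0.66)]
handle_grip [([474.7, 284.4], 0.84)] [([121.3, 208.2], 0.68)]
ball_valve [([151.8, 285.7], 0.33)] [([339.8, 305.8], 0.66)]
wrench [([214.9, 178.0], 0.64)] [([170.5, 233.4], 0.65)]
plug_bin [([304.8, 361.8], 0.66)] [([232.5, 138.0], 0.67)]
[ 0.5133 -0.1751  0.1999] [ 0.5133 -0.1751  0.1999] 0.0015166228084963894 0.035320280015075034 [-0.3179  0.0496 -2.6184] 28.3417
```

View pics/g.png

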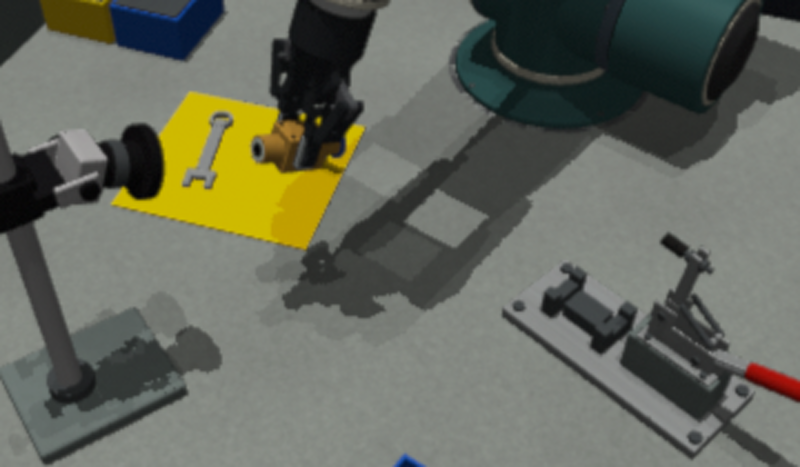

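The view shows the clamp fully open, the valve held with its port (crop (262,150)) facing the lens (crop (150,160)), the wrench where it was, and the fixture empty. Handing in.

```bash
python3 -c "
from rig import env
env.close_job();print(env.current_t())"
```

```text
the job is handed in; nothing more can be done
the job is handed in; nothing more can be done
```

I pushed the clamp handle back to its stop, lifted the valve body out by its flat sides, and handed in at about 28 s. The arm was still holding the valve at the inspection camera with the port facing the lens.

**Clamp:** the push ended at the angle given for fully open, with a sharp rise of about 9 N. Pictures afterwards show the handle down and the clamp arm upright.

**Grip:** the fingers read 35.3 mm wide (the body is 36 mm), and joint speeds were near zero before hand-in. The force reading had changed by about 3.7 N on lifting, which fits the body's weight. The last picture shows nothing else touching the valve.

**Position:** before the last move, a fit to the wrist picture put the port about 2 mm too far from the lens and 1 mm low. I corrected most of that and left the sideways position alone. I did not measure the port's position again after that move.

**Angle:** the same fit put the body within 1° of the pose I aimed for. The lens direction was measured at 143° heading and 19.8° down, and I aimed at 143.5° and 20.1°. The stand's position suggested 145°, so the aim may be 1–2° off.

**Disagreements:**
- **Sideways offset of the port:** the wrist fit gave +1.4 mm, and the network's points in the other two cameras gave −1.7 mm.
- **Lens position:** the network's points in the last pictures were 3–7 pixels from the fitted position. I trusted the fit.
- **Bystanders:** the network found the bin where it had been in both views. It missed the ball valve in the scene view and the wrench in the top view. It found each in the other view, within about 3 pixels of its earlier place.

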